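# Nest and chock three capacitors in a bank cradle

### The job

Finish loading the capacitor cradle: lay one of the two spare capacitors on the white runners next to the one already there, then slide the chock up until the pair is snug against the fixed stop and cannot roll apart, and only then nest the last capacitor on top in the valley between them. All terminals must be at the same end and the ends roughly in line with those of the first capacitor; set the cans down gently, do not drop them, and leave the multimeter and the solder spool that stand by the work where they are.

Things in the scene. Friction and masses are not known exactly. Their poses are not given: they have to be found in the camera images.
- cradle: Fixed cradle, grey plate 140 mm (x) by 254 mm (y from -156 to +98 mm). Origin on the bench plane, z up, -x side roughly toward the robot. Two white runners along y at x = -30 and +30 mm, 14 mm wide, level tops 21 mm up. Cans lie across them, axes along x, terminals at the -x side. At +y a fixed stop: white cheeks leaning out 20 degrees, tops at 43 mm, on an end block 36 mm high.
- seat_low (a point): Where the axis middle of the second can belongs when all is snug: cradle x = 0, y = +10 mm, z = 41 mm, 40 mm beside the first can (whose axis is at y = +50 mm). Ends up to 10 mm out of line are fine. With the chock open, a can fits on the runners with its axis anywhere from y = -45 to +10 mm; it may roll a little there.
- seat_top (a point): Where the axis middle of the last can belongs, in the valley on top of the pair: cradle x = 0, y = +30 mm, z = 75.6 mm.
- chock (a joint): Travel of the sliding chock along the cradle's +y, in m: 0 fully open, starts at 0 to 0.012, home at 0.085, where its white cheeks just touch the second can (0.081 or more counts), end stop 0.092. It slides stiffly (about 5 N of friction) and stays where it is left. On its way home it rolls a loose can ahead of it along the runners.
- chock_grip (a point): Middle of the chock's black grip lug, 56 mm above the bench, 9 mm below the lug's top; axes as the cradle's. Lug 34 mm (x) by 14 mm (y), standing 30 mm above a steel carriage 86 mm (x) by 28 mm (y). White cheeks at x = -30 and +30 mm, tops 43 mm above the bench, up to 32 mm ahead (+y) of this point. At home it is at cradle y = -36 mm.
- insert: Fixed black packing-foam insert, 104 mm (x) by 190 mm (y) by 22 mm high, origin on the bench plane under its middle, z up. Two V-grooves run along its x at y = -45 and +45 mm; a spare capacitor lies in each, its axis 34 mm above the bench, 12 mm above the foam's top, terminals at the insert's -x side.
- cap_a: Already lies in the cradle against the stop and stays there. Grey-sleeved round capacitor can, 40 mm diameter, 100 mm long, 0.15 to 0.22 kg, lying on its side. Origin mid-length on its axis; x is the can's axis: at -x a black end with two brass screw terminals standing out 7 mm, at +x the bare aluminium bottom. y and z turn as it rolls.
- cap_b: A spare lying in the insert; either spare may go below or on top. Grey-sleeved round capacitor can, 40 mm diameter, 100 mm long, 0.15 to 0.22 kg, lying on its side. Origin mid-length on its axis; x is the can's axis: at -x a black end with two brass screw terminals standing out 7 mm, at +x the bare aluminium bottom. y and z turn as it rolls.
- cap_c: A spare lying in the insert; either spare may go below or on top. Grey-sleeved round capacitor can, 40 mm diameter, 100 mm long, 0.15 to 0.22 kg, lying on its side. Origin mid-length on its axis; x is the can's axis: at -x a black end with two brass screw terminals standing out 7 mm, at +x the bare aluminium bottom. y and z turn as it rolls.
- cap_a_term (a point): Centre of the terminal-end face of cap_a, on the can's axis 50 mm from its middle.
- cap_b_term (a point): Centre of the terminal-end face of cap_b, on the can's axis 50 mm from its middle.
- cap_c_term (a point): Centre of the terminal-end face of cap_c, on the can's axis 50 mm from its middle.
- multimeter: Handheld multimeter lying on its back, 170 x 86 x 49 mm, origin under its middle. Bystander: leave it (20 mm allowed).
- solder_spool: Solder spool standing on its flange, 55 mm across, 45 mm high, origin under its middle. Bystander: leave it (20 mm allowed).

How it is judged:
By the outcome, as a careful person would: the job done as asked, in the order asked, and still so for the second after the job is handed in, with the robot touching nothing.
It also fails if it takes over 61 s, if anything falls off the work surface, if the arm or the gripper's body presses on something with over 40 N, if the wrist force passes 120 N, or if a joint passes its speed limit or range.

### The arm

A 7-joint arm with a two-finger parallel gripper is mounted at the origin on a cart in front of the work surface, level with it; the furniture and walls round the work are solid. World frame = base frame: x ahead of the robot, y to its left, z up, the work surface at z = 0. Lengths are in m, angles in rad, forces in N, time in s.
With the tool pointing down it reaches from about 0.4 to 0.85 m from the base axis. Payload 4.5 kg.
Tool frame: the origin (TCP) lies midway between the tips of the shut fingers; the grasp point (between the pads) lies 19 mm behind it; z points along the fingers, y is the direction in which the jaws open and shut (so a half turn about z gives the same grasp; the last joint's range is limited). The gripper opens to 88 mm and grips with 3 to 60 N. Pads are 18 mm wide; open, the fingers measure 123 mm over their backs; the gripper's body (75 mm by 187 mm) begins 45 mm behind the grasp point.
Start: joints at [1.35, 0.689, -0.195, 1.565, 0.157, 0.902, -0.215], TCP at [0.158, -0.605, 0.239] pointing down, gripper open.
Joint ranges: [-3.01, 3.01], [-0.46, 2.08], [-1.47, 1.51], [0.13, 2.56], [-1, 4.14], [0.04, 2.09], [-2.66, 2.66]. Speed limits (rad/s): [2.57, 2.57, 3.14, 3.14, 3.14, 3.14, 3.14].

### API

Orientations are given as a unit quaternion [x, y, z, w].
In Python, from plant import r gives the robot as it stands. The module is installed in compiled form; this text tells all that it offers.
- The arm moves only by the tool carry_out, never from a script. Its argument "commands" is a list of rows, each a list of 6 numbers: the shift along the tool's x, y, z in m, then the turn, a rotation vector about the tool's x, y, z in degrees. In form: [[dx, dy, dz, wx, wy, wz], ...]. A call has 1 to 12 rows; each row is the pose to reach, as a shift and turn from the pose commanded when the call began, along the tool's axes at that moment; what a row does not reach only later rows make up. A row lasts 1/10 s, in which the tool goes at most 50 mm and 8.59 degrees, less where a joint would pass 70% of its speed; a pose out of reach is approached as far as the arm can. A call with a gripper value outside its range is refused whole. "fingers" is the closure in counts, from 0 (fully open) to 255 (shut), set as the call begins (left out, the last holds). The fingers move at their own pace and stop on an object; "grip_force" is the grip in N (left out, the last holds). Time passes only in rows, so rows that repeat a pose let the fingers close. It gives the time, the measured TCP pose, the force and the opening at its end, in the units of the state.
- r.get_state(): the state, without advancing time (a new reading comes with each control period).
- r.snapshot(name): name is "scene" or "top"; returns a dict with "img" (400x640x3 uint8, blue, green, red), "intrinsics" (3x3 intrinsics, pixels), "k1" (the pictures are not rectified: a ray, as slopes to the right and down, at radius r is drawn at 1 + k1 r^2 times it, then the intrinsics apply), "extrinsics" (4x4, takes a point from camera to world coordinates). Camera axes: x right, y down, z forward; pixel columns grow to the right and rows downward; lengths in m; the calibration is good to about 2 mm. A picture is of the moment at which its call begins. There is no depth.
- r.finish_job(): hands the job in, once; it reports no verdict.
Trained networks look in a picture, given as the dict that the camera call returned (one of the last four; its "shot" number tells which), for a name from the list of things; names that differ only in an ending like _2 or _b are one class to them, and where a whole thing is asked for, a point or a joint stands for the part that bears it (a point fixed in the world has none). Each returns a list of dicts, best first, with "p" (0 to 1); they miss things now and then, are a little off and sometimes report something else, mostly with a low value. They report only what shows in the picture. A call takes as long as a camera call.
- r.spot_in(picture, label): "xyz" ([x, y, z] in m, in world coordinates, good to about 4 mm: the middle of the surface that is visible of it).
- r.spot_point(picture, label): "xyz" ([x, y, z] in m, in world coordinates, good to about 4 mm: a listed point, or the origin of a listed thing).
The state is a dict: "clock": time; "q": joint angles; "qd": joint speeds; "joint_torque": joint torques, N m; "tool_pos": TCP position; "eef_rot": TCP orientation; "contact_force": force on the tool from outside, world axes, zero at the start; "moment": the same for the moment, N m; "opening": opening from 0.0 (shut) to 1.0 (fully open).
Only numpy, scipy, OpenCV 4.12 (cv2) and the standard library are available. Lean on these libraries where they do the work, as an engineer would, in place of code of your own. Each camera call takes 0.05 s, during which the arm holds its last target.

## Working session

There is one attempt and no reset: what is moved stays moved. The work goes in short steps, Python scripts to look and compute and a tool call to move; the robot and the scene stay as the last step left them, time stands still between calls to the robot, and variables do not carry over. Pictures are saved under pics/ and viewed, and the job is handed in when it is done.

Besides the shell and the picture viewer there is one more tool, called after ">>>" as name(argument=value, ...) on one line, values as JSON. carry_out: Moves the arm, as the interface text tells. Its arguments: {"type":"object","properties":{"commands":{"type":"array","items":{"type":"array","items":{"type":"number"}}},"fingers":{"type":"number"},"grip_force":{"type":"number"}},"required":["commands"]}

```bash
mkdir -p pics; ls
python3 - <<'E'
from plant import r
import cv2,numpy as np,pickle
s=r.get_state();print({k:np.round(v,4).tolist() for k,v in s.items()})
for n in("scene","top"):
    p=r.snapshot(n);cv2.imwrite(f"pics/{n}0.png",p["img"]);print(n,p["shot"],p["k1"],p["intrinsics"].tolist() if hasattr(p["intrinsics"],'tolist') else p["intrinsics"]);print(np.round(p["extrinsics"],4))
    pickle.dump(p,open(f"{n}0.pkl","wb"))
    for l in["cradle","seat_low","seat_top","chock_grip","insert","cap_a","cap_a_term","multimeter","solder_spool"]:
        try:
            print(l,[(round(d["p"],2),np.round(d["xyz"],4).tolist()) for d in r.spot_point(p,l)][:5])
        except Exception as e: print(l,e)
print(r.get_state()["clock"])
E
```

```text
pics
{'clock': 0.0, 'q': [1.3498, 0.69, -0.1945, 1.5663, 0.1573, 0.9025, -0.2151], 'qd': [-0.0004, -0.0011, -0.001, -0.0009, -0.0002, -0.0005, 0.0009], 'joint_torque': [-0.0008, -52.7569, -1.2671, -15.3434, -0.0527, 0.0067, 0.0001], 'tool_pos': [0.1573, -0.6042, 0.2379], 'eef_rot': [0.9919, 0.1271, -0.0002, -0.0009], 'contact_force': [0.6092, -1.0223, -0.1378], 'moment': [0.0285, -0.0002, 0.0434], 'opening': 0.9987}
scene 1 -0.020863051968685896 [[434.93863525485256, 0.0, 324.2522221714569], [0.0, 434.93863525485256, 200.1759330813289], [0.0, 0.0, 1.0]]
[[-0.582  -0.5883  0.5614 -0.1002]
 [-0.8132  0.4225 -0.4003  0.4852]
 [-0.0017 -0.6895 -0.7242  0.9839]
 [ 0.      0.      0.      1.    ]]
cradle [(0.77, [0.5345, 0.1778, 0.0006])]
seat_low [(0.6, [0.5385, 0.188, 0.0467]), (0.55, [0.5428, 0.2074, 0.077]), (0.37, [0.4945, 0.2363, 0.0411])]
seat_top [(0.95, [0.5414, 0.2091, 0.0761]), (0.19, [0.483, -0.2544, 0.0363])]
chock_grip [(0.81, [0.5134, 0.0657, 0.054])]
insert [(0.64, [0.5262, -0.2501, -0.0016])]
cap_a [(0.94, [0.4818, -0.2563, 0.0367]), (0.8, [0.5448, 0.2253, 0.0456]), (0.62,
[... 385 characters left out ...]
 -3.3000e-03 -3.8300e-02]
 [ 2.0000e-04 -1.3270e-01 -9.9120e-01  1.2174e+00]
 [ 0.0000e+00  0.0000e+00  0.0000e+00  1.0000e+00]]
cradle [(0.64, [0.5355, 0.1728, 0.0019])]
seat_low [(0.91, [0.5409, 0.1914, 0.0431])]
seat_top [(0.75, [0.5429, 0.2089, 0.0778]), (0.71, [0.4471, -0.0109, -0.0009]), (0.33, [0.5433, 0.2288, 0.039])]
chock_grip [(0.71, [0.5164, 0.0652, 0.0531])]
insert [(0.88, [0.5268, -0.2518, -0.0005])]
cap_a [(0.87, [0.576, -0.2544, 0.0346]), (0.82, [0.487, -0.2563, 0.0371]), (0.6, [0.5399, 0.2277, 0.04])]
cap_a_term [(0.94, [0.4983, 0.2383, 0.041]), (0.54, [0.5397, 0.2093, 0.0728])]
multimeter [(0.81, [0.7731, -0.0725, 0.006]), (0.7, [0.5402, 0.1888, 0.043])]
solder_spool []
1.0
```

View pics/scene0.png

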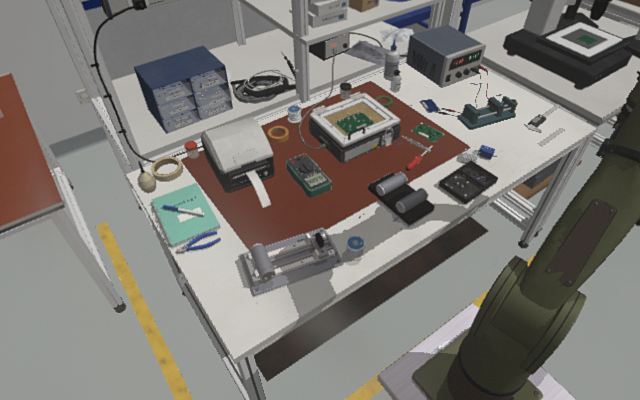

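View pics/top0.png

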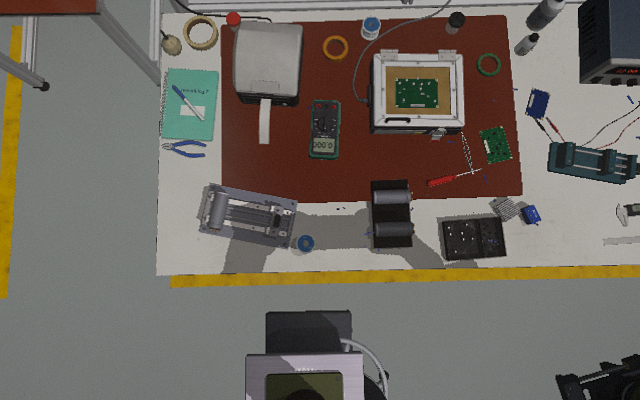

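Run:
```python
import cv2,numpy as np
s=cv2.imread("pics/scene0.png");t=cv2.imread("pics/top0.png")
a=cv2.resize(s[160:230,360:460],(600,420),interpolation=cv2.INTER_CUBIC)
b=cv2.resize(t[170:260,350:430],(533,600),interpolation=cv2.INTER_CUBIC)
c=cv2.resize(s[220:300,230:370],(770,440),interpolation=cv2.INTER_CUBIC)
d=cv2.resize(t[175:260,190:320],(780,510),interpolation=cv2.INTER_CUBIC)
for n,i in zip("abcd",(a,b,c,d)):cv2.imwrite(f"pics/z{n}.png",i)
```

```text
(no output)
```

View pics/za.png

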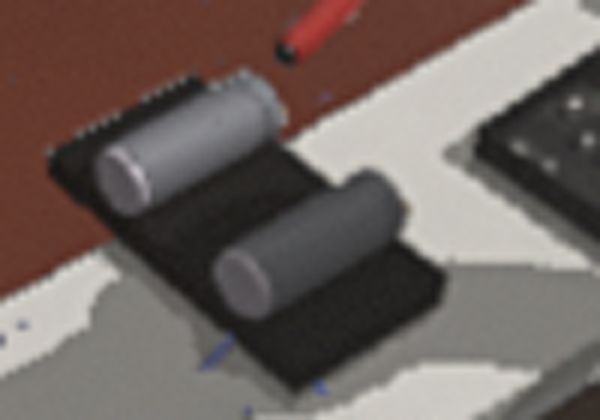

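View pics/zb.png

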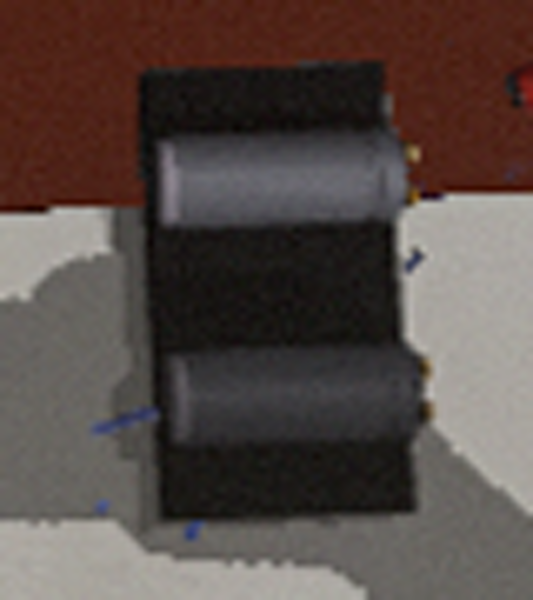

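View pics/zc.png

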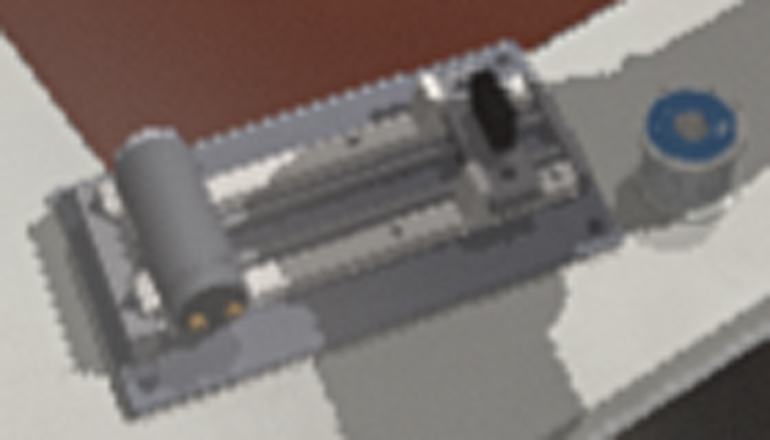

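View pics/zd.png

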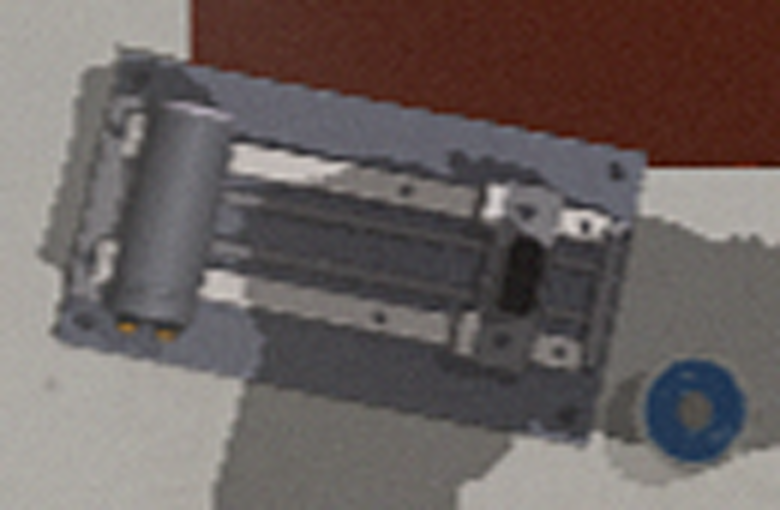

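```bash
cat > h.py <<'E'
import cv2,numpy as np
def proj(p,P):
    P=np.atleast_2d(np.asarray(P,float));E=p["extrinsics"];c=(P-E[:3,3])@E[:3,:3]
    s=c[:,:2]/c[:,2:];s=s*(1+p["k1"]*(s**2).sum(1,keepdims=True));K=p["intrinsics"]
    return s*[K[0][0],K[1][1]]+[K[0][2],K[1][2]]
def ray(p,uv):
    K=p["intrinsics"];d=(np.asarray(uv,float)-[K[0][2],K[1][2]])/[K[0][0],K[1][1]];s=d.copy()
    for _ in range(10): s=d/(1+p["k1"]*(s@s))
    E=p["extrinsics"];return E[:3,3],E[:3,:3]@np.r_[s,1]
def atz(p,uv,z):
    o,d=ray(p,uv);return o+d*(z-o[2])/d[2]
def pose(x,y,yaw,L):
    c,s=np.cos(yaw),np.sin(yaw);L=np.atleast_2d(L)
    return np.c_[x+c*L[:,0]-s*L[:,1],y+s*L[:,0]+c*L[:,1],L[:,2]]
def circ(xc,yc,zc,rad=.02,n=24):
    a=np.linspace(0,2*np.pi,n);return np.c_[np.full(n,xc),yc+rad*np.cos(a),zc+rad*np.sin(a)]
def zoom(p,draw,x0,y0,w,h,k,name):
    im=cv2.resize(p["img"][y0:y0+h,x0:x0+w],(w*k,h*k),interpolation=cv2.INTER_CUBIC)
    for P,col in draw:
        uv=((proj(p,P)-[x0,y0]+.5)*k).astype(int);cv2.polylines(im,[uv.reshape(-1,1,2)],False,col,1)
    cv2.imwrite(name,im)
E
python3 - <<'E'
from h import *
import pickle
from scipy.optimize import least_squares
S=pickle.load(open("scene0.pkl","rb"));T=pickle.load(open("top0.pkl","rb"))
LC=[[.07,.098],[.07,-.156],[-.07,-.156],[-.07,.098]]
tz=np.array([[118,48],[648,153],[588,440],[57,335]])/6+[190,175]-.5
sz=np.array([[58,190],[517,40],[620,240],[130,415]])/5.5+[230,220]-.5
def f(v):
    L=np.c_[LC,np.full(4,v[3])]
    W=pose(*v[:3],L);return np.r_[(proj(T,W)-tz).ravel(),(proj(S,W)-sz).ravel()]
o=least_squares(f,[.535,.175,-.2,.005]);print(o.x,np.degrees(o.x[2]),np.round(o.fun,1))
for cam,c in((T,tz),(S,sz)):
    g=least_squares(lambda v:(proj(cam,pose(*v,np.c_[LC,np.full(4,.006)]))-c).ravel(),[.535,.175,-.2]);print(g.x,np.degrees(g.x[2]),np.round(g.fun,1))
# can overlays
v=o.x[:3]
print("cap a pred",pose(*v,[[0,.05,.041],[-.05,.05,.041],[0,.01,.041],[0,.03,.0756]]))
print("chock x at s=0:",pose(*v,[[0,-.121,.056]]))
def drawc(v):
    return [(pose(*v,np.c_[LC+[LC[0]],np.full(5,.006)]),(0,255,255)),(pose(*v,circ(-.05,.05,.041)),(0,0,255)),(pose(*v,circ(.05,.05,.041)),(0,255,0)),
     (pose(*v,[[-.017,-.128,.065],[.017,-.128,.065],[.017,-.114,.065],[-.017,-.114,.065],[-.017,-.128,.065]]),(255,0,255))]
zoom(T,drawc(v),190,175,130,85,6,"pics/od.png");zoom(S,drawc(v),230,220,140,80,5,"pics/oc.png")
E
```

```text
[ 0.53769469  0.17861691 -0.22094772  0.0067844 ] -12.65937185417135 [ 1.2 -0.1  0.  -0.3 -0.   0.6 -0.   0.4 -1.4  0.2 -0.6  0.1  0.6 -0.1
 -0.1 -0.2]
[ 0.53816104  0.17962011 -0.21699909] -12.433132291605528 [ 0.8 -0.1 -0.4 -0.6 -0.2  0.3 -0.2  0.4]
[ 0.5377998   0.17757661 -0.22595996] -12.94655213913524 [-1.  -0.  -0.1  0.2  0.9  0.1  0.1 -0.4]
cap a pred [[0.54865241 0.22740142 0.041     ]
 [0.4998679  0.23835914 0.041     ]
 [0.53988623 0.18837382 0.041     ]
 [0.54426932 0.20788762 0.0756    ]]
chock x at s=0: [[0.511177  0.0605584 0.056    ]]
```

View pics/od.png

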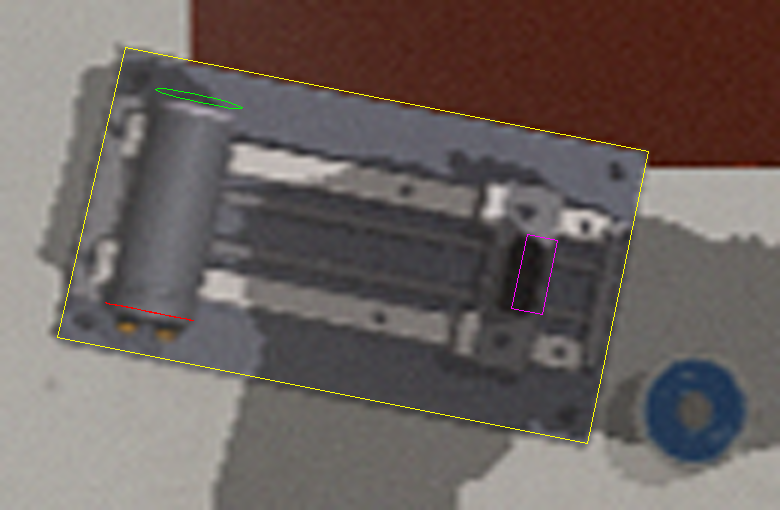

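View pics/oc.png

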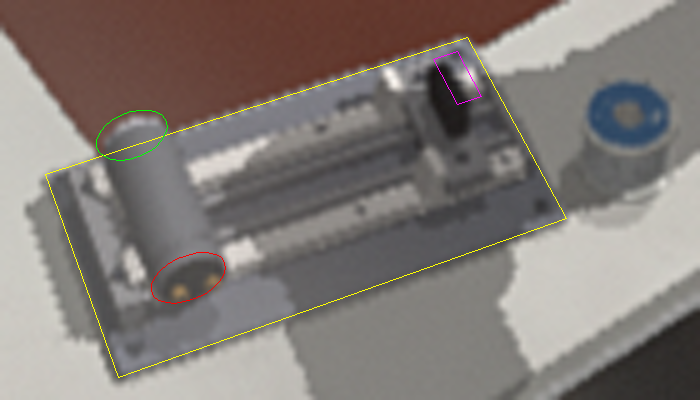

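Run:
```python
from h import *
import pickle
from scipy.optimize import least_squares
S=pickle.load(open("scene0.pkl","rb"));T=pickle.load(open("top0.pkl","rb"))
tz=np.array([[140,70],[383,62],[415,512],[160,520]])/6.667+[350,170]-.5
# image TL = +x world,+y world ; insert x=+y world, insert y=-x world
LC=np.array([[.052,-.095],[-.052,-.095],[-.052,.095],[.052,.095]])
g=least_squares(lambda v:(proj(T,pose(*v,np.c_[LC,np.full(4,.022)]))-tz).ravel(),[.5265,-.251,1.57]);print(g.x,np.degrees(g.x[2]),np.round(g.fun,1))
v=g.x
print(pose(*v,[[0,-.045,.034],[0,.045,.034]]))
D=[(pose(*v,np.c_[np.r_[LC,LC[:1]],np.full(5,.022)]),(0,255,255))]
for yy in(-.045,.045):
    D+=[(pose(*v,circ(-.05,yy,.034)),(0,0,255)),(pose(*v,circ(.05,yy,.034)),(0,255,0))]
zoom(T,D,350,170,80,90,6,"pics/ob.png");zoom(S,D,360,160,100,70,6,"pics/oa.png")
```

```text
[ 0.52732015 -0.24914534  1.58063354] 90.56363100464347 [-0.2 -0.2  0.2 -0.2 -0.3  0.2  0.3  0.2]
[[ 0.57231797 -0.24870267  0.034     ]
 [ 0.48232233 -0.24958801  0.034     ]]
```

View pics/ob.png

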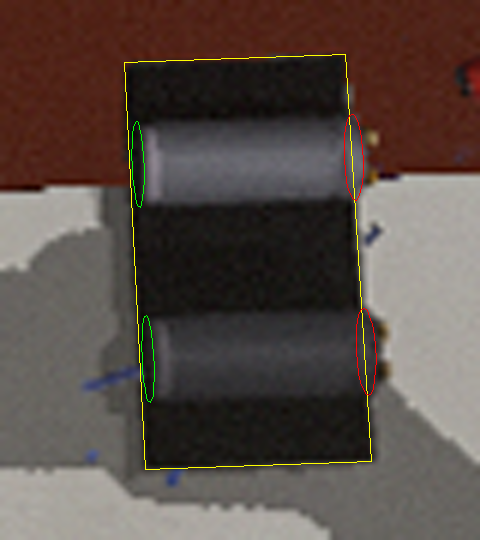

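View pics/oa.png

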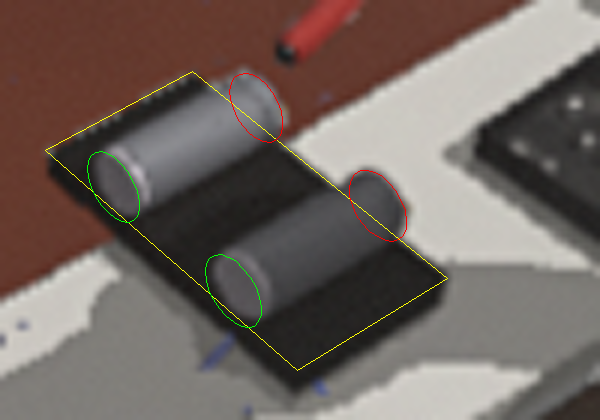

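```bash
cat > rel.py <<'E'
import sys,numpy as np
from scipy.spatial.transform import Rotation as R
from plant import r
s=r.get_state();p=np.array(s["tool_pos"]);Q=R.from_quat(s["eef_rot"])
x=Q.as_matrix()[:,0]
print("t",round(s["clock"],2),"pos",np.round(p,4),"yaw",round(np.degrees(np.arctan2(x[1],x[0])),2),"down",np.round(Q.as_matrix()[:,2],3),"F",np.round(s["contact_force"],1),"open",round(s["opening"],3),"q",np.round(s["q"],2))
for a in sys.argv[1:]:
    v=[float(k) for k in a.split(",")]
    T=R.from_euler("z",v[3],degrees=True)*R.from_matrix(np.diag([1.,-1,-1]))
    print(a,"->",np.round(Q.inv().apply(np.array(v[:3])-p),4),np.round((Q.inv()*T).as_rotvec(degrees=True),2))
E
python3 rel.py .484,-.256,.15,90.6
```

```text
t 1.0 pos [ 0.1576 -0.6048  0.2388] yaw 14.6 down [ 0. -0. -1.] F [0.1 0.2 1.2] open 1.001 q [ 1.35  0.69 -0.19  1.57  0.16  0.9  -0.22]
.484,-.256,.15,90.6 -> [ 0.4038 -0.2553  0.0887] [  0.   0. -76.]
```

>>> carry_out(commands=[[0.03, -0.02, 0.0, 0, 0, -5], [0.07, -0.045, 0.0, 0, 0, -12], [0.11, -0.07, 0.01, 0, 0, -20], [0.15, -0.095, 0.02, 0, 0, -28], [0.19, -0.12, 0.03, 0, 0, -36], [0.23, -0.145, 0.04, 0, 0, -44], [0.27, -0.17, 0.05, 0, 0, -52], [0.31, -0.195, 0.06, 0, 0, -59], [0.35, -0.22, 0.07, 0, 0, -66], [0.38, -0.24, 0.08, 0, 0, -72], [0.404, -0.255, 0.089, 0, 0, -76], [0.404, -0.255, 0.089, 0, 0, -76]], fingers=0, grip_force=20)

```text
clock: 2.2
tool_pos: [0.4876, -0.2513, 0.1492]
eef_rot: [0.7, 0.714, 0.002, -0.0]
contact_force: [-0.4, 0.9, 0.3]
opening: 0.994
```

```bash
python3 rel.py .484,-.256,.08,90.6 .484,-.256,.026,90.6
```

```text
t 2.2 pos [ 0.4876 -0.2513  0.1492] yaw 91.09 down [ 0.003  0.004 -1.   ] F [-0.4  0.9  0.3] open 0.994 q [ 0.66  0.75 -0.45  1.87  0.51  0.63 -0.08]
.484,-.256,.08,90.6 -> [-0.0048 -0.0039  0.0691] [ 0.15 -0.2   0.49]
.484,-.256,.026,90.6 -> [-0.005  -0.004   0.1231] [ 0.15 -0.2   0.49]
```

>>> carry_out(commands=[[0, 0, 0.01, 0, 0, 0], [0, 0, 0.03, 0, 0, 0], [0, 0, 0.05, 0, 0, 0], [0, 0, 0.065, 0, 0, 0], [0, 0, 0.07, 0, 0, 0], [0, 0, 0.07, 0, 0, 0]])

```text
clock: 2.8
tool_pos: [0.483, -0.2573, 0.0791]
eef_rot: [0.704, 0.71, -0.001, -0.001]
contact_force: [0.5, -0.2, 0.4]
opening: 1.002
```

```bash
python3 - <<'E'
from h import *
from plant import r
S=r.snapshot("scene");T=r.snapshot("top")
zoom(S,[],350,140,120,100,6,"pics/s1.png");zoom(T,[],340,160,110,100,6,"pics/t1.png")
E
python3 rel.py .484,-.256,.026,90.6
```

```text
t 2.9 pos [ 0.4842 -0.257   0.0802] yaw 90.53 down [ 0.001 -0.001 -1.   ] F [0.5 0.2 0.4] open 0.999 q [ 0.61  0.85 -0.35  1.91  0.6   0.48 -0.16]
.484,-.256,.026,90.6 -> [ 0.0011 -0.0002  0.0542] [ 0.03  0.04 -0.07]
```

View pics/s1.png

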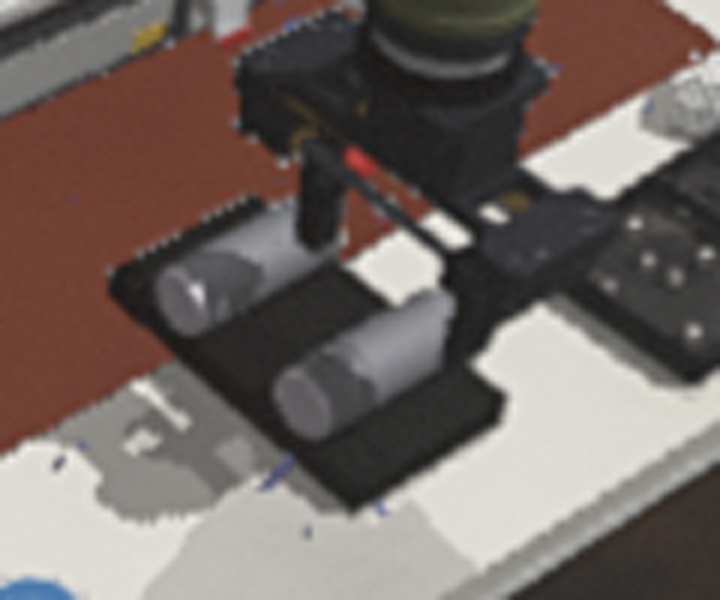

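View pics/t1.png

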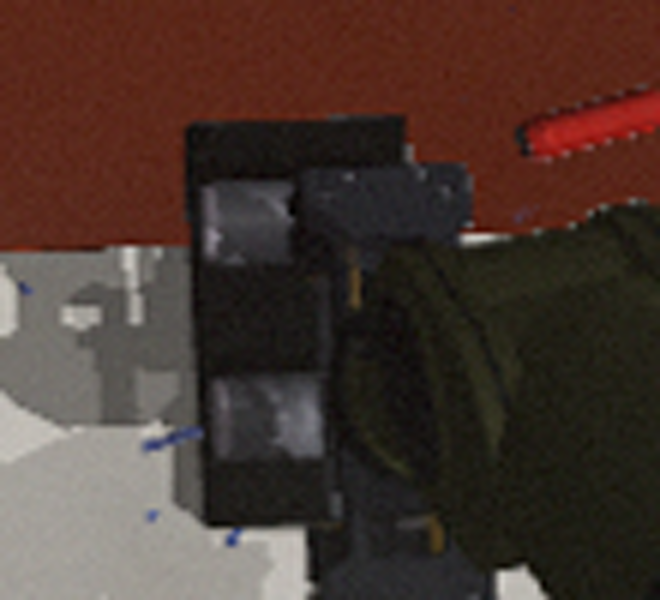

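>>> carry_out(commands=[[0.001, 0, 0.015, 0, 0, 0], [0.001, 0, 0.03, 0, 0, 0], [0.001, 0, 0.042, 0, 0, 0], [0.001, 0, 0.05, 0, 0, 0], [0.001, 0, 0.054, 0, 0, 0], [0.001, 0, 0.054, 0, 0, 0], [0.001, 0, 0.054, 0, 0, 0]], fingers=60)

```text
clock: 3.6
tool_pos: [0.4845, -0.2553, 0.026]
eef_rot: [0.703, 0.711, 0.0, 0.0]
contact_force: [0.2, 0.3, 0.9]
opening: 0.768
```

```bash
python3 - <<'E'
from h import *
from plant import r
S=r.snapshot("scene")
zoom(S,[],350,140,120,100,6,"pics/s2.png")
E
python3 rel.py .484,-.256,.026,90.6
```

```text
t 3.65 pos [ 0.4846 -0.2554  0.0262] yaw 90.6 down [ 0.001 -0.    -1.   ] F [ 0.4  0.2 -0.5] open 0.763 q [ 0.56  0.94 -0.27  1.93  0.65  0.36 -0.21]
.484,-.256,.026,90.6 -> [-0.0006 -0.0006  0.0002] [ 0.05  0.02 -0.  ]
```

View pics/s2.png

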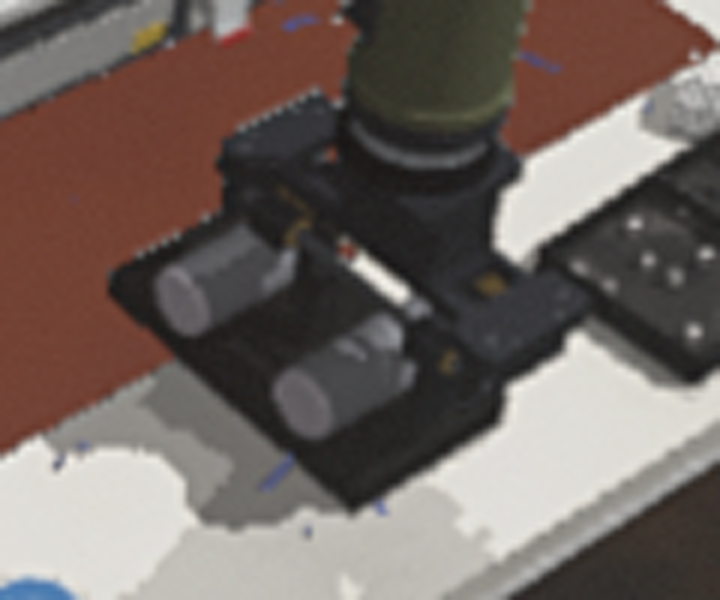

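>>> carry_out(commands=[[0, 0, 0, 0, 0, 0], [0, 0, 0, 0, 0, 0], [0, 0, 0, 0, 0, 0], [0, 0, 0, 0, 0, 0], [0, 0, 0, 0, 0, 0], [0, 0, 0, 0, 0, 0], [0, 0, 0, 0, 0, 0]], fingers=255, grip_force=25)

```text
clock: 4.35
tool_pos: [0.4825, -0.2553, 0.0257]
eef_rot: [0.704, 0.711, -0.001, -0.001]
contact_force: [-5.3, 0.3, 4.9]
opening: 0.447
```

```bash
python3 rel.py .484,-.256,.16,90.6
```

```text
t 4.35 pos [ 0.4825 -0.2553  0.0257] yaw 90.58 down [-0.003 -0.    -1.   ] F [-5.3  0.3  4.9] open 0.447 q [ 0.56  0.94 -0.27  1.93  0.65  0.37 -0.21]
.484,-.256,.16,90.6 -> [-0.0007  0.001  -0.1343] [-0.18  0.01 -0.02]
```

>>> carry_out(commands=[[0, -0.001, -0.005, 0, 0, 0], [0, 0, -0.02, 0, 0, 0], [0, 0, -0.045, 0, 0, 0], [0, 0, -0.075, 0, 0, 0], [0, 0, -0.105, 0, 0, 0], [0, 0, -0.12, 0, 0, 0], [0, 0, -0.125, 0, 0, 0], [0, 0, -0.125, 0, 0, 0]])

```text
clock: 5.15
tool_pos: [0.4852, -0.2554, 0.1512]
eef_rot: [0.703, 0.711, 0.001, 0.001]
contact_force: [-0.2, 0.1, -3.0]
opening: 0.448
```

```bash
python3 - <<'E'
from h import *
from plant import r
S=r.snapshot("scene");print(r.get_state()["clock"])
zoom(S,[],350,120,120,100,6,"pics/s3.png")
v=(.5377,.1786,np.radians(-12.66))
print(pose(*v,[[-.002,-.025,.041],[-.002,.03,.0756],[-.004,.05,.041]]))
E
python3 rel.py .53,.155,.15,-12.7
```

```text
5.2
[[0.5302695  0.15464614 0.041     ]
 [0.54232358 0.20830896 0.0756    ]
 [0.5447555  0.22826105 0.041     ]]
t 5.2 pos [ 0.4845 -0.2552  0.1504] yaw 90.6 down [ 0.001  0.    -1.   ] F [ 0.5  0.3 -2.7] open 0.451 q [ 0.67  0.74 -0.45  1.88  0.52  0.64 -0.09]
.53,.155,.15,-12.7 -> [0.4097 0.0498 0.0005] [ 2.000e-02 -4.000e-02  1.033e+02]
```

View pics/s3.png

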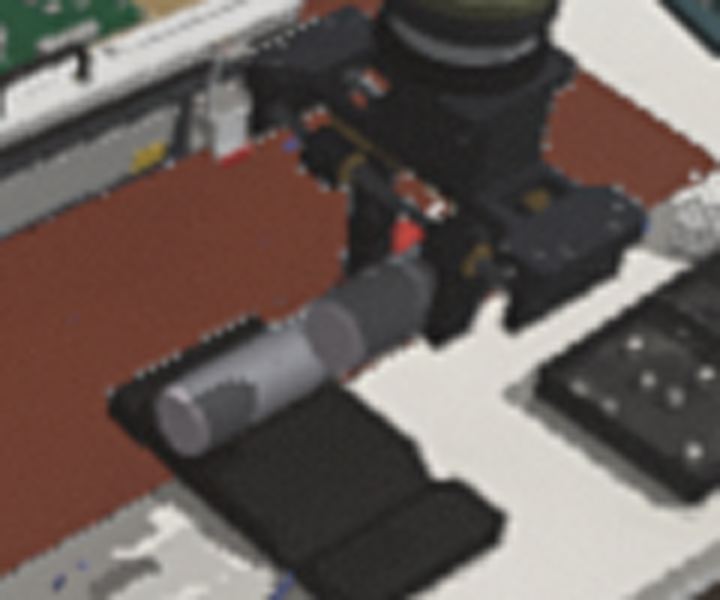

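>>> carry_out(commands=[[0.015, 0.002, 0, 0, 0, 4], [0.045, 0.005, 0, 0, 0, 12], [0.08, 0.01, 0, 0, 0, 20], [0.115, 0.014, 0, 0, 0, 28], [0.15, 0.018, 0, 0, 0, 36], [0.185, 0.023, 0, 0, 0, 44], [0.22, 0.027, 0, 0, 0, 52], [0.255, 0.031, 0, 0, 0, 60], [0.29, 0.035, 0, 0, 0, 68], [0.32, 0.039, 0, 0, 0, 76], [0.35, 0.043, 0, 0, 0, 84], [0.375, 0.046, 0, 0, 0, 92]])

```text
clock: 6.4
tool_pos: [0.5259, 0.1225, 0.1494]
eef_rot: [1.0, -0.014, -0.001, 0.0]
contact_force: [-0.1, -0.6, -2.1]
opening: 0.449
```

```bash
python3 rel.py .530,.155,.15,-12.7
```

```text
t 6.4 pos [0.5259 0.1225 0.1494] yaw -1.6 down [-0.001 -0.    -1.   ] F [-0.1 -0.6 -2.1] open 0.449 q [-0.37  0.71  0.1   1.91 -0.13  0.52 -1.78]
.530,.155,.15,-12.7 -> [ 0.0032 -0.0326 -0.0006] [ 0.03  0.07 11.1 ]
```

>>> carry_out(commands=[[0.001, -0.01, 0, 0, 0, 4], [0.002, -0.02, 0, 0, 0, 8], [0.003, -0.03, 0, 0, 0, 11], [0.003, -0.033, 0.01, 0, 0, 11.1], [0.003, -0.033, 0.025, 0, 0, 11.1], [0.003, -0.033, 0.045, 0, 0, 11.1], [0.003, -0.033, 0.06, 0, 0, 11.1], [0.003, -0.033, 0.07, 0, 0, 11.1], [0.003, -0.033, 0.07, 0, 0, 11.1], [0.003, -0.033, 0.07, 0, 0, 11.1]])

```text
clock: 7.4
tool_pos: [0.5301, 0.1529, 0.0804]
eef_rot: [0.994, -0.109, -0.0, 0.0]
contact_force: [0.5, -0.2, -1.5]
opening: 0.446
```

```bash
python3 - <<'E'
from h import *
from plant import r
S=r.snapshot("scene");T=r.snapshot("top")
v=(.5377,.1786,np.radians(-12.66))
D=[(pose(*v,circ(-.052,-.025,.09)),(0,0,255)),(pose(*v,circ(.048,-.025,.09)),(0,255,0)),(pose(*v,circ(-.054,.05,.041)),(0,255,255))]
zoom(S,D,220,180,160,120,5,"pics/s4.png");zoom(T,D,180,160,140,100,5,"pics/t4.png")
E
python3 rel.py .530,.155,.036,-12.7
```

```text
t 7.5 pos [0.5306 0.1531 0.0812] yaw -12.5 down [ 0.001  0.    -1.   ] F [-0.3  0.4 -1.6] open 0.448 q [-0.43  0.84  0.12  1.92 -0.23  0.4  -1.93]
.530,.155,.036,-12.7 -> [-0.0011 -0.0017  0.0452] [-0.02 -0.07  0.2 ]
```

View pics/s4.png

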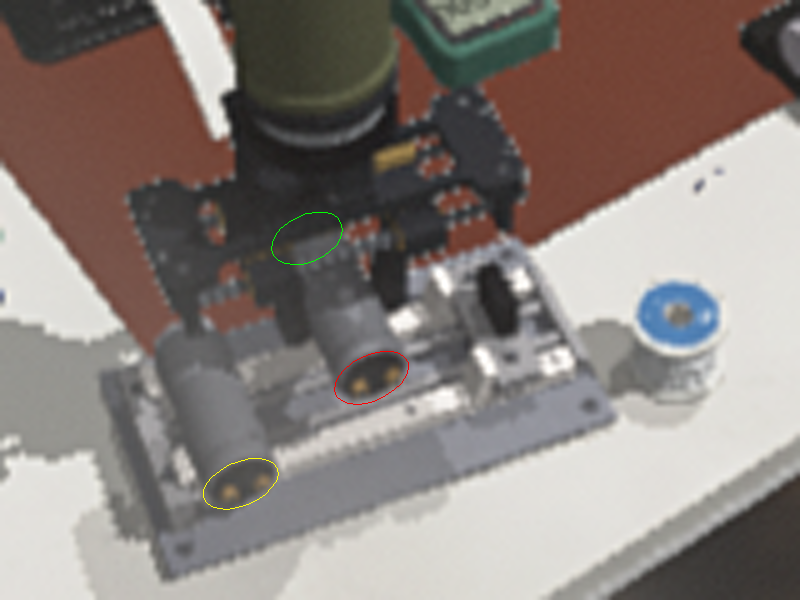

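View pics/t4.png

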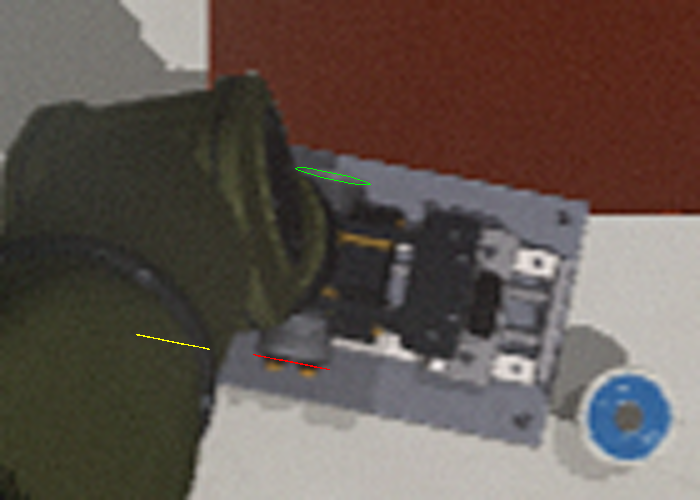

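>>> carry_out(commands=[[0, -0.001, 0.01, 0, 0, 0], [0, -0.001, 0.022, 0, 0, 0], [0, -0.001, 0.032, 0, 0, 0], [0, -0.001, 0.038, 0, 0, 0], [0, -0.001, 0.042, 0, 0, 0], [0, -0.001, 0.044, 0, 0, 0], [0, -0.001, 0.045, 0, 0, 0], [0, -0.001, 0.045, 0, 0, 0], [0, -0.001, 0.045, 0, 0, 0]])

```text
clock: 8.4
tool_pos: [0.5305, 0.1541, 0.036]
eef_rot: [0.994, -0.109, 0.0, -0.0]
contact_force: [-0.6, -0.4, -1.9]
opening: 0.446
```

```bash
python3 rel.py .530,.155,.033,-12.7
```

```text
t 8.4 pos [0.5305 0.1541 0.036 ] yaw -12.5 down [ 0.001  0.    -1.   ] F [-0.6 -0.4 -1.9] open 0.446 q [-0.42  0.92  0.09  1.92 -0.24  0.31 -1.92]
.530,.155,.033,-12.7 -> [-0.0007 -0.0007  0.003 ] [-0.01 -0.03  0.2 ]
```

Not in contact yet. Creep down 1 mm per row.

>>> carry_out(commands=[[0, 0, 0.001, 0, 0, 0], [0, 0, 0.002, 0, 0, 0], [0, 0, 0.003, 0, 0, 0], [0, 0, 0.0035, 0, 0, 0], [0, 0, 0.0035, 0, 0, 0]])

```text
clock: 8.9
tool_pos: [0.5303, 0.1541, 0.0323]
eef_rot: [0.994, -0.109, -0.0, 0.0]
contact_force: [-0.6, -0.1, 0.2]
opening: 0.441
```

```bash
python3 rel.py .530,.155,.033,-12.7
```

```text
t 8.9 pos [0.5303 0.1541 0.0323] yaw -12.5 down [-0. -0. -1.] F [-0.6 -0.1  0.2] open 0.441 q [-0.42  0.93  0.09  1.92 -0.24  0.3  -1.92]
.530,.155,.033,-12.7 -> [-0.0005 -0.0008 -0.0007] [0.  0.  0.2]
```

>>> carry_out(commands=[[0, 0, 0.0005, 0, 0, 0], [0, 0, 0.001, 0, 0, 0], [0, 0, 0.001, 0, 0, 0]])

```text
clock: 9.2
tool_pos: [0.5303, 0.1541, 0.0321]
eef_rot: [0.994, -0.109, 0.0, -0.0]
contact_force: [-2.1, 0.4, 8.0]
opening: 0.446
```

>>> carry_out(commands=[[0, 0, 0, 0, 0, 0], [0, 0, 0, 0, 0, 0], [0, 0, 0, 0, 0, 0], [0, 0, 0, 0, 0, 0]], fingers=100)

```text
clock: 9.6
tool_pos: [0.5304, 0.1541, 0.0311]
eef_rot: [0.994, -0.109, -0.0, 0.0]
contact_force: [0.4, 0.1, -0.3]
opening: 0.608
```

```bash
python3 rel.py .530,.155,.12,-12.7
```

```text
t 9.6 pos [0.5304 0.1541 0.0311] yaw -12.51 down [-0. -0. -1.] F [ 0.4  0.1 -0.3] open 0.608 q [-0.42  0.93  0.09  1.92 -0.24  0.3  -1.92]
.530,.155,.12,-12.7 -> [-0.0005 -0.0008 -0.0889] [0.01 0.   0.19]
```

```bash
python3 - <<'E'
from h import *
v=(.5377,.1786,np.radians(-12.66))
print(pose(*v,[[0.001,-.158,.041]]))
E
python3 rel.py .504,.0242,.10,-12.7 .504,.0242,.042,-12.7
```

```text
[[0.5040476  0.02422216 0.041     ]]
t 9.6 pos [0.5304 0.1541 0.0311] yaw -12.51 down [-0. -0. -1.] F [ 0.4  0.1 -0.3] open 0.608 q [-0.42  0.93  0.09  1.92 -0.24  0.3  -1.92]
.504,.0242,.10,-12.7 -> [ 0.0024  0.1325 -0.0689] [0.01 0.   0.19]
.504,.0242,.042,-12.7 -> [ 0.0024  0.1325 -0.0109] [0.01 0.   0.19]
```

>>> carry_out(commands=[[0, 0, -0.01, 0, 0, 0], [0, 0, -0.03, 0, 0, 0], [0, 0, -0.055, 0, 0, 0], [0, 0, -0.07, 0, 0, 0], [0, 0, -0.07, 0, 0, 0]])

```text
clock: 10.1
tool_pos: [0.5319, 0.1545, 0.1036]
eef_rot: [0.994, -0.109, 0.002, -0.001]
contact_force: [0.0, 0.6, -0.0]
opening: 0.609
```

```bash
python3 - <<'E'
from h import *
from plant import r
S=r.snapshot("scene")
v=(.5377,.1786,np.radians(-12.66))
D=[(pose(*v,circ(-.052,-.025,.041)),(0,0,255)),(pose(*v,circ(.048,-.025,.041)),(0,255,0)),(pose(*v,circ(-.054,.05,.041)),(0,255,255))]
zoom(S,D,220,180,160,120,5,"pics/s5.png")
E
python3 rel.py .504,.0242,.10,-12.7 .504,.0242,.042,-12.7
```

```text
t 10.15 pos [0.531  0.1544 0.1023] yaw -12.5 down [ 0.002  0.001 -1.   ] F [-0.6 -1.2 -0.6] open 0.608 q [-0.44  0.81  0.13  1.91 -0.23  0.44 -1.94]
.504,.0242,.10,-12.7 -> [0.0018 0.1329 0.0022] [-0.07 -0.12  0.2 ]
.504,.0242,.042,-12.7 -> [0.0017 0.133  0.0602] [-0.07 -0.12  0.2 ]
```

View pics/s5.png

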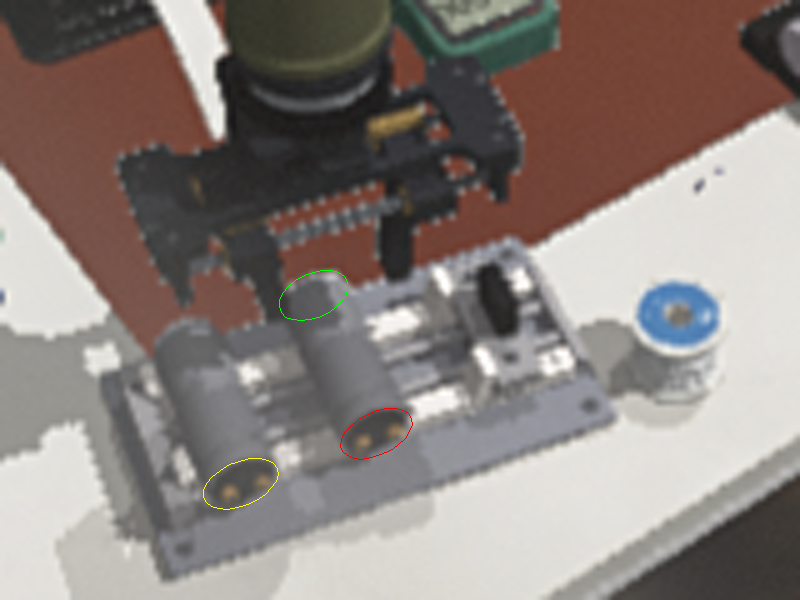

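>>> carry_out(commands=[[0, 0.02, 0, 0, 0, 0], [0.001, 0.05, 0, 0, 0, 0.1], [0.001, 0.085, 0, 0, 0, 0.2], [0.002, 0.115, 0, 0, 0, 0.2], [0.002, 0.13, 0, 0, 0, 0.2], [0.002, 0.133, 0.005, 0, 0, 0.2], [0.002, 0.133, 0.02, 0, 0, 0.2], [0.002, 0.133, 0.04, 0, 0, 0.2], [0.002, 0.133, 0.055, 0, 0, 0.2], [0.002, 0.133, 0.06, 0, 0, 0.2], [0.002, 0.133, 0.06, 0, 0, 0.2]], fingers=255)

```text
clock: 11.25
tool_pos: [0.5029, 0.0248, 0.0401]
eef_rot: [0.994, -0.11, -0.001, -0.0]
contact_force: [0.2, -0.6, 0.0]
opening: 0.006
```

```bash
python3 - <<'E'
from h import *
from plant import r
S=r.snapshot("scene");T=r.snapshot("top")
zoom(S,[],220,180,160,120,5,"pics/s6.png")
zoom(T,[],180,160,140,100,5,"pics/t6.png")
E
python3 rel.py .504,.0242,.042,-12.7
```

```text
t 11.35 pos [0.5037 0.0243 0.0413] yaw -12.66 down [ 0.  0. -1.] F [0.6 0.2 0.5] open 0.001 q [-0.17  0.88  0.04  2.06 -0.18  0.2  -1.75]
.504,.0242,.042,-12.7 -> [ 0.0003  0.0001 -0.0007] [-0.01 -0.01  0.04]
```

View pics/s6.png

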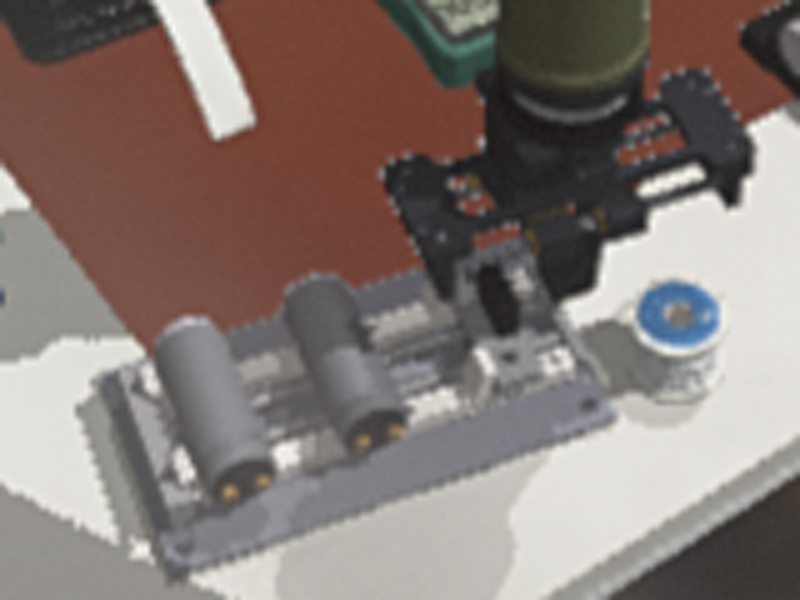

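View pics/t6.png

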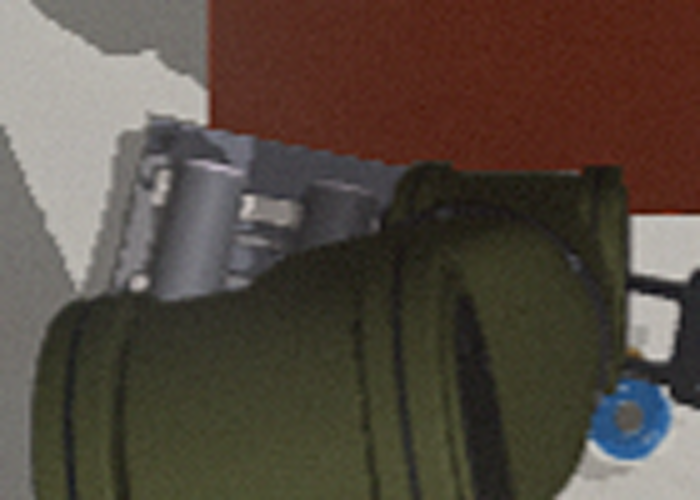

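>>> carry_out(commands=[[0, -0.004, 0, 0, 0, 0], [0, -0.009, 0, 0, 0, 0], [0, -0.014, 0, 0, 0, 0], [0, -0.019, 0, 0, 0, 0], [0, -0.024, 0, 0, 0, 0], [0, -0.029, 0, 0, 0, 0], [0, -0.034, 0, 0, 0, 0], [0, -0.039, 0, 0, 0, 0], [0, -0.044, 0, 0, 0, 0], [0, -0.048, 0, 0, 0, 0], [0, -0.05, 0, 0, 0, 0], [0, -0.05, 0, 0, 0, 0]])

```text
clock: 12.55
tool_pos: [0.5142, 0.0718, 0.0414]
eef_rot: [0.994, -0.111, -0.0, 0.001]
contact_force: [-1.6, -4.8, 4.3]
opening: 0.009
```

```bash
python3 rel.py .504,.0242,.042,-12.7;  python3 - <<'E'
from h import *
from plant import r
S=r.snapshot("scene")
zoom(S,[],220,180,160,120,5,"pics/s7.png")
p=np.array(r.get_state()["tool_pos"])[:2]-[.5377,.1786];a=np.radians(-12.66);print("cradle xy",np.cos(a)*p[0]+np.sin(a)*p[1],-np.sin(a)*p[0]+np.cos(a)*p[1])
E
```

```text
t 12.55 pos [0.5142 0.0718 0.0414] yaw -12.74 down [-0.    -0.001 -1.   ] F [-1.6 -4.8  4.3] open 0.009 q [-0.27  0.89  0.07  2.02 -0.21  0.24 -1.81]
.504,.0242,.042,-12.7 -> [ 0.0005  0.0486 -0.0005] [ 0.08  0.   -0.04]
cradle xy 0.0005573374686651533 -0.10939132605137449
```

View pics/s7.png

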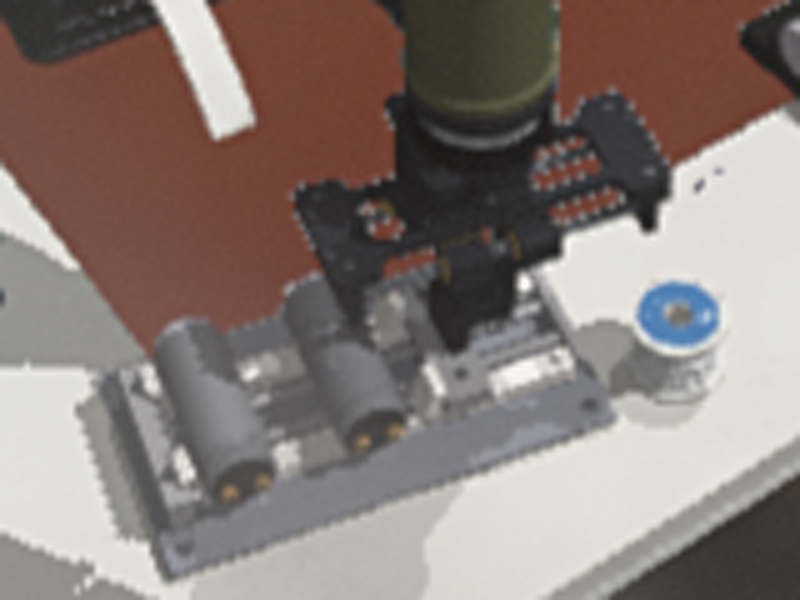

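>>> carry_out(commands=[[0, -0.004, 0, 0, 0, 0], [0, -0.008, 0, 0, 0, 0], [0, -0.012, 0, 0, 0, 0], [0, -0.016, 0, 0, 0, 0], [0, -0.02, 0, 0, 0, 0], [0, -0.024, 0, 0, 0, 0], [0, -0.028, 0, 0, 0, 0], [0, -0.031, 0, 0, 0, 0], [0, -0.034, 0, 0, 0, 0], [0, -0.037, 0, 0, 0, 0], [0, -0.04, 0, 0, 0, 0], [0, -0.04, 0, 0, 0, 0]])

```text
clock: 13.8
tool_pos: [0.523, 0.1114, 0.0413]
eef_rot: [0.994, -0.111, -0.0, 0.0]
contact_force: [0.1, -3.0, 4.4]
opening: 0.006
```

```bash
cat > look.py <<'E'
import sys
from h import *
from plant import r
if len(sys.argv)>1:
    S=r.snapshot("scene");zoom(S,[],220,180,160,120,5,sys.argv[1])
s=r.get_state();a=np.radians(-12.66);c=lambda p:np.round([np.cos(a)*p[0]+np.sin(a)*p[1],-np.sin(a)*p[0]+np.cos(a)*p[1],p[2]],4)
p=np.array(s["tool_pos"])-[.5377,.1786,0];print("t",s["clock"],"cradle tcp",c(p),"F cradle",c(s["contact_force"]),"open",s["opening"])
E
python3 look.py pics/s8.png
```

```text
t 13.85 cradle tcp [ 0.0004 -0.0687  0.0413] F cradle [ 0.0442 -3.5672  3.966 ] open 0.005735650955723962
```

View pics/s8.png

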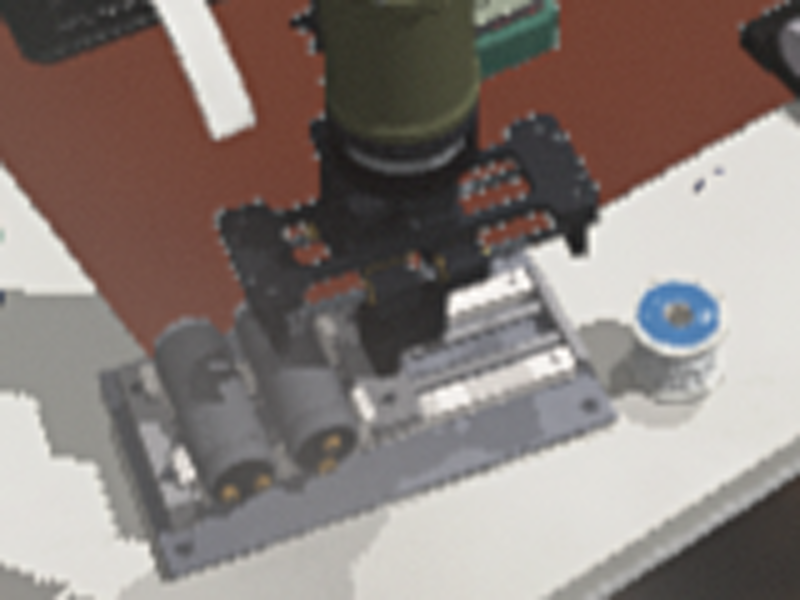

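>>> carry_out(commands=[[0, -0.001, 0, 0, 0, 0], [0, -0.002, 0, 0, 0, 0], [0, -0.003, 0, 0, 0, 0], [0, -0.004, 0, 0, 0, 0], [0, -0.005, 0, 0, 0, 0], [0, -0.006, 0, 0, 0, 0], [0, -0.007, 0, 0, 0, 0], [0, -0.007, 0, 0, 0, 0]])

```text
clock: 14.65
tool_pos: [0.5245, 0.118, 0.0413]
eef_rot: [0.994, -0.111, -0.0, 0.0]
contact_force: [-1.0, -4.7, 3.4]
opening: 0.005
```

```bash
python3 look.py pics/s9.png
```

```text
t 14.7 cradle tcp [ 0.0004 -0.062   0.0413] F cradle [-0.7459 -3.8027  5.2378] open 0.005268584878182684
```

View pics/s9.png

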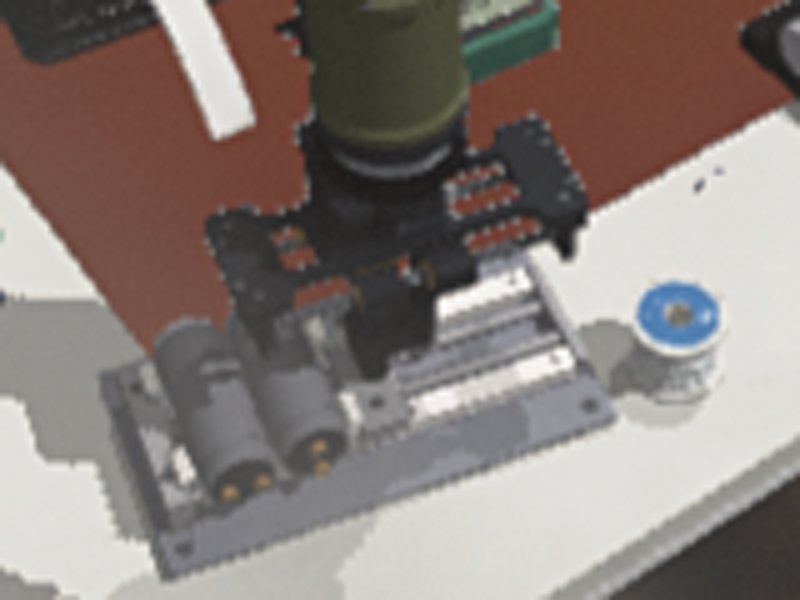

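>>> carry_out(commands=[[0, -0.001, 0, 0, 0, 0], [0, -0.002, 0, 0, 0, 0], [0, -0.003, 0, 0, 0, 0], [0, -0.003, 0, 0, 0, 0]])

```text
clock: 15.1
tool_pos: [0.5249, 0.1198, 0.0413]
eef_rot: [0.994, -0.111, -0.001, 0.001]
contact_force: [-1.3, -6.9, 6.0]
opening: 0.001
```

```bash
python3 look.py
```

```text
t 15.1 cradle tcp [ 0.0004 -0.0602  0.0413] F cradle [ 0.2109 -7.0556  5.9801] open 0.000630698041873978
```

>>> carry_out(commands=[[0, -0.001, 0, 0, 0, 0], [0, -0.002, 0, 0, 0, 0], [0, -0.003, 0, 0, 0, 0], [0, -0.003, 0, 0, 0, 0]])

```text
clock: 15.5
tool_pos: [0.525, 0.1208, 0.0413]
eef_rot: [0.994, -0.112, -0.001, 0.002]
contact_force: [-3.0, -10.4, 7.2]
opening: 0.005
```

```bash
python3 look.py
```

```text
t 15.5 cradle tcp [ 0.0003 -0.0591  0.0413] F cradle [ -0.6415 -10.758    7.1654] open 0.004929790341254023
```

>>> carry_out(commands=[[0, 0.005, 0, 0, 0, 0], [0, 0.015, 0, 0, 0, 0], [0, 0.025, 0, 0, 0, 0], [0, 0.03, -0.015, 0, 0, 0], [0, 0.03, -0.045, 0, 0, 0], [0, 0.03, -0.08, 0, 0, 0], [0, 0.03, -0.11, 0, 0, 0], [0, 0.03, -0.12, 0, 0, 0]])

```text
clock: 16.3
tool_pos: [0.5212, 0.0952, 0.1648]
eef_rot: [0.994, -0.111, 0.003, -0.001]
contact_force: [0.7, -0.0, 0.3]
opening: 0.007
```

```bash
python3 - <<'E'
from h import *
from plant import r
S=r.snapshot("scene");T=r.snapshot("top")
v=(.5377,.1786,np.radians(-12.66))
D=[(pose(*v,circ(-.052,.01,.041)),(0,0,255)),(pose(*v,circ(.048,.01,.041)),(0,255,0)),(pose(*v,circ(-.054,.05,.041)),(0,255,255)),
 (pose(*v,[[-.017,-.043,.065],[.017,-.043,.065],[.017,-.029,.065],[-.017,-.029,.065],[-.017,-.043,.065]]),(255,0,255))]
zoom(S,D,220,180,160,120,5,"pics/s10.png");zoom(T,D,180,160,140,100,5,"pics/t10.png")
for n,p in(("S",S),("T",T)):
  for l in("chock_grip","cap_a","cap_a_term","seat_top"):
    print(n,l,[(round(d["p"],2),np.round(d["xyz"],4).tolist()) for d in r.spot_point(p,l)][:5])
print(pose(*v,[[0,-.036,.056],[-.002,.01,.041],[-.05,.01,.041]]))
E
python3 rel.py .572,-.2545,.15,90.6
```

```text
S chock_grip [(0.74, [0.5326, 0.1446, 0.0521])]
S cap_a [(0.95, [0.5698, -0.2551, 0.0384]), (0.85, [0.5387, 0.1856, 0.0473]), (0.68, [0.542, 0.2269, 0.044])]
S cap_a_term [(0.81, [0.4941, 0.238, 0.0433])]
S seat_top [(0.82, [0.5395, 0.2084, 0.0742]), (0.66, [0.4951, 0.2362, 0.0431]), (0.6, [0.5307, 0.1431, 0.053])]
T chock_grip []
T cap_a [(0.75, [0.5763, -0.2518, 0.0354])]
T cap_a_term []
T seat_top []
[[0.52981006 0.14347524 0.056     ]
 [0.53794028 0.18879521 0.041     ]
 [0.49110726 0.19931513 0.041     ]]
t 16.8 pos [0.519  0.0949 0.1603] yaw -12.7 down [-0.002 -0.001 -1.   ] F [0.8 0.4 1. ] open 0.004 q [-0.36  0.69  0.15  1.94 -0.2   0.53 -1.86]
.572,-.2545,.15,90.6 -> [0.1285 0.3292 0.0104] [-4.000e-02  1.100e-01 -1.033e+02]
```

View pics/s10.png

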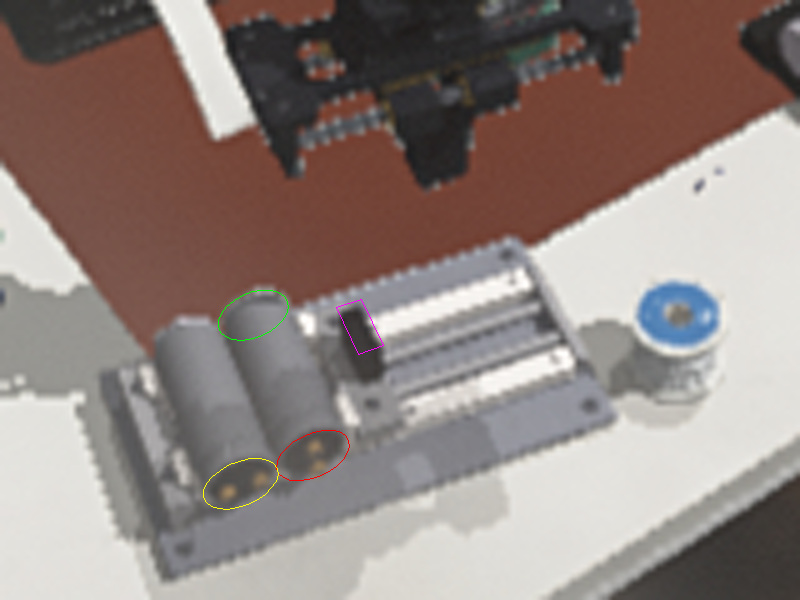

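View pics/t10.png

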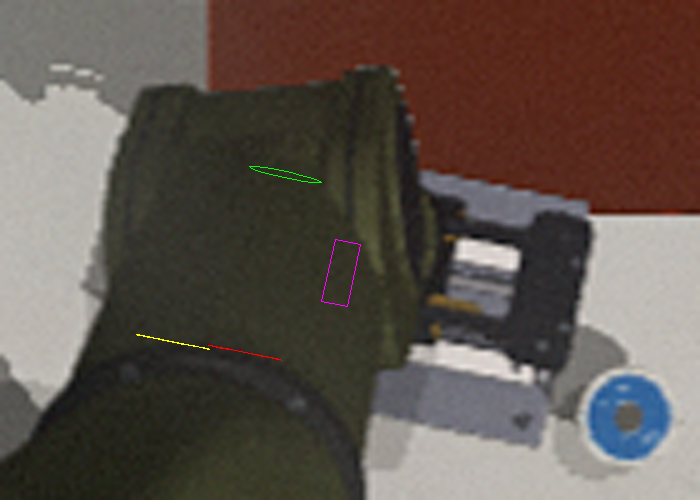

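>>> carry_out(commands=[[0.004, 0.01, 0, 0, 0, -4], [0.014, 0.035, 0, 0, 0, -12], [0.025, 0.065, 0, 0, 0, -20], [0.037, 0.095, 0, 0, 0, -28], [0.049, 0.125, 0, 0, 0, -36], [0.061, 0.155, 0, 0, 0, -44], [0.073, 0.185, 0, 0, 0, -52], [0.085, 0.215, 0, 0, 0, -60], [0.097, 0.245, 0, 0, 0, -68], [0.108, 0.275, 0, 0, 0, -76], [0.117, 0.3, 0, 0, 0, -84], [0.124, 0.318, 0, 0, 0, -92]], fingers=60)

```text
clock: 18.0
tool_pos: [0.5699, -0.2453, 0.1605]
eef_rot: [0.769, 0.639, -0.001, -0.0]
contact_force: [0.5, 0.2, -0.5]
opening: 0.763
```

```bash
python3 rel.py .572,-.2545,.15,90.6 .572,-.2545,.08,90.6
```

```text
t 18.0 pos [ 0.5699 -0.2453  0.1605] yaw 79.46 down [-0.001 -0.001 -1.   ] F [ 0.5  0.2 -0.5] open 0.763 q [ 0.55  0.8  -0.39  1.65  0.4   0.78 -0.21]
.572,-.2545,.15,90.6 -> [-0.0086  0.0037  0.0105] [ -0.06   0.05 -11.14]
.572,-.2545,.08,90.6 -> [-0.0086  0.0038  0.0805] [ -0.06   0.05 -11.14]
```

>>> carry_out(commands=[[-0.003, 0.001, 0, 0, 0, -4], [-0.006, 0.003, 0, 0, 0, -8], [-0.0086, 0.004, 0.01, 0, 0, -11.1], [-0.0086, 0.004, 0.03, 0, 0, -11.1], [-0.0086, 0.004, 0.055, 0, 0, -11.1], [-0.0086, 0.004, 0.075, 0, 0, -11.1], [-0.0086, 0.004, 0.08, 0, 0, -11.1], [-0.0086, 0.004, 0.08, 0, 0, -11.1], [-0.0086, 0.004, 0.08, 0, 0, -11.1]])

```text
clock: 18.9
tool_pos: [0.5735, -0.2517, 0.0819]
eef_rot: [0.705, 0.71, 0.0, 0.001]
contact_force: [0.5, 0.3, -0.1]
opening: 0.766
```

```bash
python3 - <<'E'
from h import *
from plant import r
S=r.snapshot("scene")
zoom(S,[],350,120,120,100,6,"pics/s11.png")
E
python3 rel.py .572,-.2545,.026,90.6
```

```text
t 18.95 pos [ 0.5737 -0.2518  0.0822] yaw 90.39 down [ 0.002 -0.001 -1.   ] F [-0.5  0.1  0.2] open 0.764 q [ 0.55  0.92 -0.39  1.67  0.51  0.66 -0.1 ]
.572,-.2545,.026,90.6 -> [-0.0026 -0.0018  0.0562] [ 0.1   0.03 -0.21]
```

View pics/s11.png

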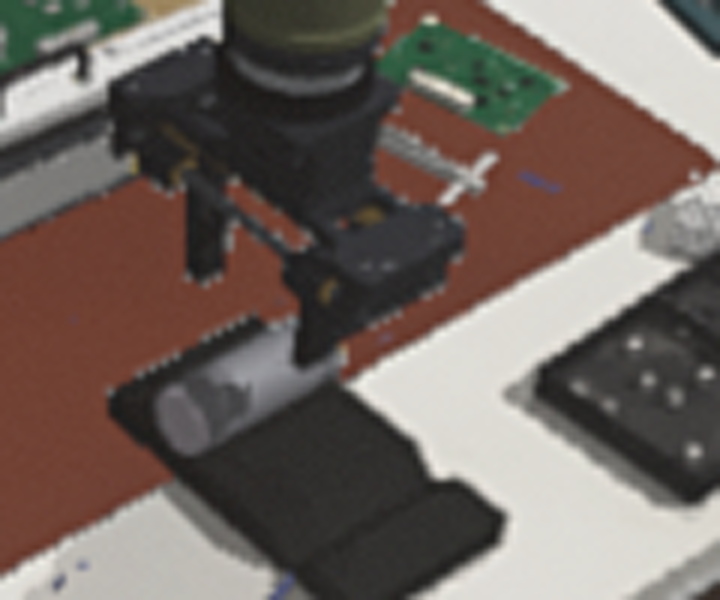

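>>> carry_out(commands=[[-0.0026, -0.0018, 0.015, 0, 0, -0.2], [-0.0026, -0.0018, 0.03, 0, 0, -0.2], [-0.0026, -0.0018, 0.043, 0, 0, -0.2], [-0.0026, -0.0018, 0.052, 0, 0, -0.2], [-0.0026, -0.0018, 0.056, 0, 0, -0.2], [-0.0026, -0.0018, 0.056, 0, 0, -0.2], [-0.0026, -0.0018, 0.056, 0, 0, -0.2]])

```text
clock: 19.65
tool_pos: [0.5715, -0.2542, 0.0254]
eef_rot: [0.703, 0.711, 0.0, 0.0]
contact_force: [-0.3, -0.0, 0.7]
opening: 0.769
```

```bash
python3 rel.py .572,-.2545,.026,90.6
```

```text
t 19.65 pos [ 0.5715 -0.2542  0.0254] yaw 90.6 down [ 0.001 -0.    -1.   ] F [-0.3 -0.   0.7] open 0.769 q [ 0.53  1.   -0.34  1.68  0.56  0.56 -0.14]
.572,-.2545,.026,90.6 -> [-0.0003  0.0005 -0.0006] [0.03 0.01 0.  ]
```

>>> carry_out(commands=[[0, 0, 0, 0, 0, 0], [0, 0, 0, 0, 0, 0], [0, 0, 0, 0, 0, 0], [0, 0, 0, 0, 0, 0], [0, 0, 0, 0, 0, 0], [0, 0, 0, 0, 0, 0], [0, 0, 0, 0, 0, 0]], fingers=255, grip_force=25)

```text
clock: 20.35
tool_pos: [0.5724, -0.2543, 0.0257]
eef_rot: [0.703, 0.711, 0.001, 0.001]
contact_force: [2.7, -0.2, 1.9]
opening: 0.445
```

```bash
python3 rel.py .572,-.2545,.16,90.6
```

```text
t 20.35 pos [ 0.5724 -0.2543  0.0257] yaw 90.61 down [ 0.003 -0.    -1.   ] F [ 2.7 -0.2  1.9] open 0.445 q [ 0.53  1.   -0.34  1.68  0.56  0.56 -0.14]
.572,-.2545,.16,90.6 -> [-3.000e-04 -1.000e-04 -1.343e-01] [0.15 0.01 0.01]
```

>>> carry_out(commands=[[0, 0, -0.005, 0, 0, 0], [0, 0, -0.02, 0, 0, 0], [0, 0, -0.045, 0, 0, 0], [0, 0, -0.075, 0, 0, 0], [0, 0, -0.105, 0, 0, 0], [0, 0, -0.13, 0, 0, 0], [0, 0, -0.15, 0, 0, 0], [0, 0, -0.155, 0, 0, 0], [0, 0, -0.155, 0, 0, 0]])

```text
clock: 21.25
tool_pos: [0.5707, -0.2544, 0.181]
eef_rot: [0.703, 0.711, -0.0, 0.0]
contact_force: [0.5, 0.4, -1.6]
opening: 0.447
```

```bash
python3 rel.py .5413,.2085,.18,-12.7
```

```text
t 21.25 pos [ 0.5707 -0.2544  0.181 ] yaw 90.59 down [ 0.    -0.001 -1.   ] F [ 0.5  0.4 -1.6] open 0.447 q [ 0.6   0.79 -0.46  1.61  0.44  0.84 -0.03]
.5413,.2085,.18,-12.7 -> [ 0.4632 -0.0246  0.0007] [4.0000e-02 2.0000e-02 1.0329e+02]
```

>>> carry_out(commands=[[0.015, -0.001, 0, 0, 0, 4], [0.045, -0.002, 0, 0, 0, 12], [0.083, -0.004, 0, 0, 0, 20], [0.122, -0.006, 0, 0, 0, 28], [0.161, -0.008, 0, 0, 0, 36], [0.2, -0.01, 0, 0, 0, 44], [0.24, -0.012, 0, 0, 0, 52], [0.28, -0.014, 0, 0, 0, 60], [0.32, -0.017, 0, 0, 0, 68], [0.355, -0.019, 0, 0, 0, 76], [0.39, -0.021, 0, 0, 0, 84], [0.42, -0.022, 0, 0, 0, 92]])

```text
clock: 22.45
tool_pos: [0.5429, 0.1674, 0.1788]
eef_rot: [1.0, -0.014, -0.002, 0.0]
contact_force: [0.1, 0.2, -2.0]
opening: 0.451
```

```bash
python3 rel.py .5413,.2085,.18,-12.7 .5413,.2085,.105,-12.7
```

```text
t 22.45 pos [0.5429 0.1674 0.1788] yaw -1.64 down [-0.003 -0.001 -1.   ] F [ 0.1  0.2 -2. ] open 0.451 q [-0.43  0.7   0.08  1.81 -0.09  0.65 -1.89]
.5413,.2085,.18,-12.7 -> [-0.0028 -0.0411 -0.0012] [ 0.08  0.18 11.06]
.5413,.2085,.105,-12.7 -> [-0.0026 -0.0411  0.0738] [ 0.08  0.18 11.06]
```

>>> carry_out(commands=[[-0.001, -0.01, 0, 0, 0, 4], [-0.002, -0.022, 0, 0, 0, 8], [-0.0027, -0.034, 0, 0, 0, 11], [-0.0027, -0.04, 0.01, 0, 0, 11.1], [-0.0027, -0.0411, 0.025, 0, 0, 11.1], [-0.0027, -0.0411, 0.045, 0, 0, 11.1], [-0.0027, -0.0411, 0.065, 0, 0, 11.1], [-0.0027, -0.0411, 0.075, 0, 0, 11.1], [-0.0027, -0.0411, 0.075, 0, 0, 11.1], [-0.0027, -0.0411, 0.075, 0, 0, 11.1]])

```text
clock: 23.45
tool_pos: [0.5431, 0.2063, 0.1051]
eef_rot: [0.994, -0.109, -0.0, 0.0]
contact_force: [-0.6, -0.9, -1.0]
opening: 0.448
```

```bash
python3 - <<'E'
from h import *
from plant import r
S=r.snapshot("scene")
v=(.5377,.1786,np.radians(-12.66))
D=[(pose(*v,circ(-.053,.03,.113)),(0,0,255)),(pose(*v,circ(.047,.03,.113)),(0,255,0)),(pose(*v,circ(-.054,.05,.041)),(0,255,255)),(pose(*v,circ(-.052,.01,.041)),(0,255,255))]
zoom(S,D,220,180,160,120,5,"pics/s12.png")
E
python3 look.py; python3 rel.py .5413,.2085,.068,-12.7
```

```text
t 23.5 cradle tcp [-0.0005  0.0285  0.1056] F cradle [-0.6253  0.4848 -1.1596] open 0.44548008111602216
t 23.5 pos [0.5435 0.2065 0.1056] yaw -12.5 down [ 0.001  0.    -1.   ] F [-0.5  0.6 -1.2] open 0.445 q [-0.51  0.82  0.12  1.82 -0.17  0.51 -2.07]
.5413,.2085,.068,-12.7 -> [-0.0026 -0.0014  0.0376] [-0.01 -0.05  0.2 ]
```

View pics/s12.png

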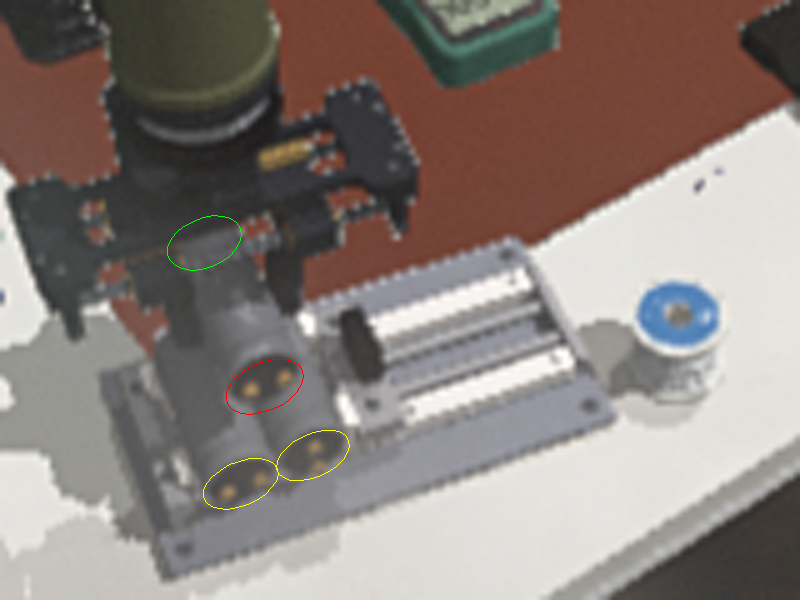

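>>> carry_out(commands=[[-0.001, -0.001, 0.008, 0, 0, 0.1], [-0.0025, -0.0014, 0.018, 0, 0, 0.2], [-0.0025, -0.0014, 0.026, 0, 0, 0.2], [-0.0025, -0.0014, 0.031, 0, 0, 0.2], [-0.0025, -0.0014, 0.034, 0, 0, 0.2], [-0.0025, -0.0014, 0.035, 0, 0, 0.2], [-0.0025, -0.0014, 0.035, 0, 0, 0.2], [-0.0025, -0.0014, 0.035, 0, 0, 0.2]])

```text
clock: 24.3
tool_pos: [0.5412, 0.2086, 0.0704]
eef_rot: [0.994, -0.111, 0.0, -0.0]
contact_force: [-0.5, 0.4, -1.9]
opening: 0.445
```

```bash
python3 look.py;  python3 rel.py .5413,.2085,.067,-12.7
```

```text
t 24.3 cradle tcp [-0.0032  0.03    0.0704] F cradle [-0.6067  0.3062 -1.8828] open 0.44502777795797127
t 24.3 pos [0.5412 0.2086 0.0704] yaw -12.71 down [ 0.001  0.    -1.   ] F [-0.5  0.4 -1.9] open 0.445 q [-0.51  0.88  0.1   1.83 -0.18  0.44 -2.07]
.5413,.2085,.067,-12.7 -> [0.0001 0.     0.0034] [-0.01 -0.03 -0.01]
```

>>> carry_out(commands=[[0, 0, 0.001, 0, 0, 0], [0, 0, 0.0015, 0, 0, 0], [0, 0, 0.002, 0, 0, 0], [0, 0, 0.0025, 0, 0, 0], [0, 0, 0.0025, 0, 0, 0]])

```text
clock: 24.8
tool_pos: [0.5408, 0.2076, 0.0677]
eef_rot: [0.994, -0.111, -0.0, 0.001]
contact_force: [-0.6, -2.7, 0.2]
opening: 0.445
```

```bash
python3 look.py
```

```text
t 24.8 cradle tcp [-0.0033  0.029   0.0677] F cradle [ 0.0046 -2.7636  0.1688] open 0.44509750095564393
```

>>> carry_out(commands=[[0, 0.001, 0.0005, 0, 0, 0], [0, 0.0015, 0.001, 0, 0, 0], [0, 0.0015, 0.0015, 0, 0, 0], [0, 0.0015, 0.0015, 0, 0, 0]])

```text
clock: 25.2
tool_pos: [0.5407, 0.2068, 0.0667]
eef_rot: [0.994, -0.111, 0.0, 0.0]
contact_force: [-1.5, -2.7, 5.4]
opening: 0.448
```

```bash
python3 look.py
```

```text
t 25.2 cradle tcp [-0.0033  0.0282  0.0667] F cradle [-0.8356 -2.9312  5.4084] open 0.448214617519875
```

>>> carry_out(commands=[[0, 0.001, 0, 0, 0, 0], [0, 0.001, 0, 0, 0, 0], [0, 0.001, 0, 0, 0, 0]])

```text
clock: 25.5
tool_pos: [0.5407, 0.2068, 0.0667]
eef_rot: [0.994, -0.11, 0.0, -0.001]
contact_force: [-0.7, -1.7, 5.0]
opening: 0.446
```

```bash
python3 - <<'E'
from h import *
from plant import r
S=r.snapshot("scene")
v=(.5377,.1786,np.radians(-12.66))
D=[(pose(*v,circ(-.053,.03,.0756)),(0,0,255)),(pose(*v,circ(-.054,.05,.041)),(0,255,255)),(pose(*v,circ(-.052,.01,.041)),(0,255,255))]
zoom(S,D,240,220,80,75,8,"pics/s13.png")
E
python3 look.py
```

```text
t 25.55 cradle tcp [-0.0033  0.0281  0.0667] F cradle [ 0.0635 -0.8223  6.5188] open 0.44484881856858577
```

View pics/s13.png

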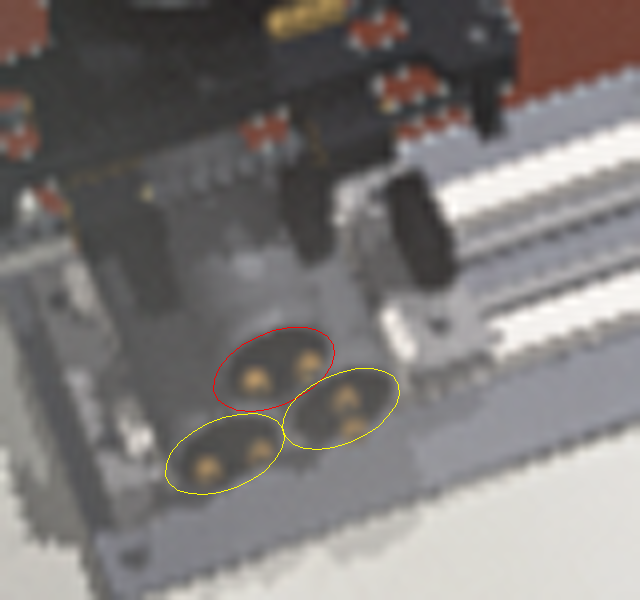

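>>> carry_out(commands=[[0, 0, 0, 0, 0, 0], [0, 0, 0, 0, 0, 0], [0, 0, 0, 0, 0, 0], [0, 0, 0, 0, 0, 0], [0, 0, 0, 0, 0, 0]], fingers=100)

```text
clock: 26.05
tool_pos: [0.5404, 0.2062, 0.0661]
eef_rot: [0.994, -0.111, -0.0, 0.0]
contact_force: [-0.4, -1.3, 1.7]
opening: 0.61
```

>>> carry_out(commands=[[0, 0, -0.004, 0, 0, 0], [0, 0, -0.015, 0, 0, 0], [0, 0, -0.035, 0, 0, 0], [0, 0, -0.065, 0, 0, 0], [0, 0, -0.1, 0, 0, 0], [0, 0, -0.13, 0, 0, 0], [0, 0, -0.15, 0, 0, 0], [0, 0, -0.15, 0, 0, 0]])

```text
clock: 26.85
tool_pos: [0.5424, 0.2067, 0.22]
eef_rot: [0.994, -0.111, 0.003, -0.002]
contact_force: [0.3, 0.9, -1.2]
opening: 0.608
```

```bash
python3 - <<'E'
from h import *
from plant import r
S=r.snapshot("scene");T=r.snapshot("top")
v=(.5377,.1786,np.radians(-12.66))
D=[(pose(*v,circ(-.053,.03,.0756)),(0,0,255)),(pose(*v,circ(-.054,.05,.041)),(0,255,255)),(pose(*v,circ(-.052,.01,.041)),(0,255,255))]
zoom(S,D,240,220,80,75,8,"pics/s14.png")
cv2.imwrite("pics/s14full.png",S["img"]);cv2.imwrite("pics/t14full.png",T["img"])
for l in("chock_grip","cap_a","cap_a_term","multimeter","solder_spool"):
    print(l,[(round(d["p"],2),np.round(d["xyz"],4).tolist()) for d in r.spot_point(S,l)][:5])
print(pose(*v,[[-.053,.03,.0756],[-.054,.05,.041],[-.052,.01,.041],[0,-.036,.056]]))
E
python3 look.py
```

```text
chock_grip [(0.72, [0.5322, 0.1415, 0.0524])]
cap_a [(0.78, [0.5456, 0.2267, 0.0399]), (0.61, [0.5366, 0.2043, 0.0757]), (0.61, [0.5415, 0.1867, 0.0442])]
cap_a_term [(0.96, [0.4959, 0.239, 0.0403]), (0.38, [0.7701, -0.0711, 0.004])]
multimeter [(0.7, [0.7704, -0.0707, 0.0057]), (0.37, [0.5382, 0.1872, 0.04])]
solder_spool []
[[0.4925635  0.21948638 0.0756    ]
 [0.49597111 0.2392193  0.041     ]
 [0.48915589 0.19975346 0.041     ]
 [0.52981006 0.14347524 0.056     ]]
t 27.2 cradle tcp [-0.004   0.0271  0.2151] F cradle [-0.2756  0.0558 -0.8511] open 0.6053382862388
```

View pics/s14.png

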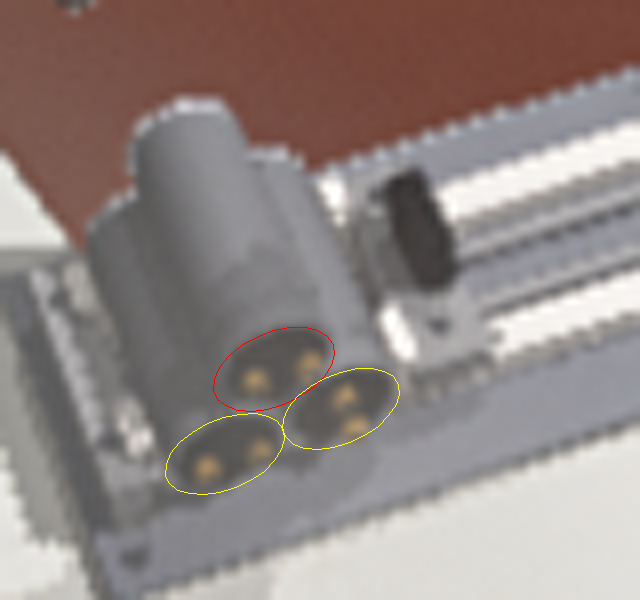

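View pics/s14full.png

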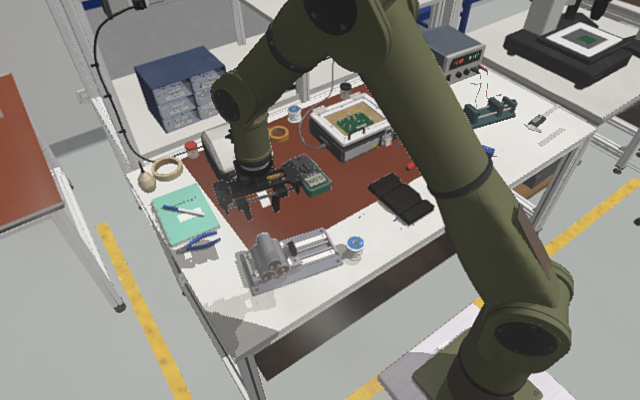

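Run:
```python
from h import *
a=cv2.imread("pics/s12.png");im=cv2.imread("pics/s14full.png")
b=cv2.resize(im[180:300,220:380],(800,600),interpolation=cv2.INTER_CUBIC)
for n,(x,y,w,h) in{"lug":(340,300,55,90),"carriage":(335,370,75,60),"end block ref":(500,240,110,160),"cap_a term":(200,455,70,55),"cap2 term":(280,425,65,60)}.items():
    t=a[y:y+h,x:x+w];s=b[y-25:y+h+25,x-25:x+w+25]
    m=cv2.matchTemplate(s,t,cv2.TM_CCOEFF_NORMED);_,mx,_,l=cv2.minMaxLoc(m);print(n,round(mx,3),(l[0]-25)/5,(l[1]-25)/5,"px")
```

```text
lug 0.994 0.4 -0.2 px
carriage 0.987 0.4 -0.2 px
end block ref 1.0 0.0 0.0 px
cap_a term 0.558 0.2 0.2 px
cap2 term 0.58 0.4 0.0 px
```

View pics/t14full.png

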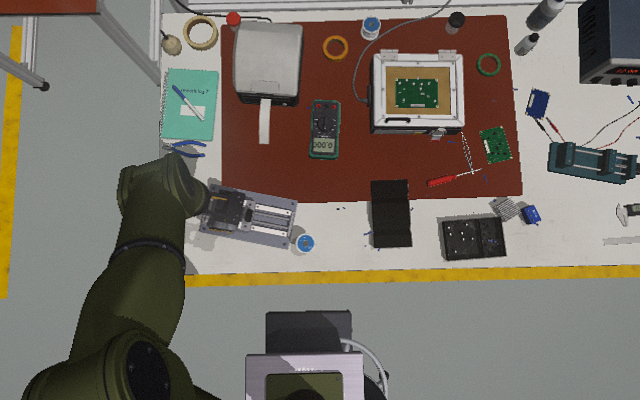

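Run:
```python
from plant import r
print(r.finish_job(), r.get_state()["clock"])
```

```text
the job is handed in; nothing more can be done
the job is handed in; nothing more can be done
```

I handed the job in at about 27 s of the 61 s allowed, and the last pictures show the cradle loaded as asked. Nothing was dropped, and the highest force I read between moves was about 11 N.

- **Second capacitor:** I laid a spare on the runners next to the first one, setting it down at about 8 N.
- **Chock:** I slid it up until the push force rose from about 4 N to about 11 N, where I judged the pair snug. I put its travel at about 0.086 m then.
- **Last capacitor:** only after that did I nest the other spare in the valley, held at about 6 N before release.

The final scene picture shows all three terminal ends on the same side, with the ends within about 2–3 mm of the first capacitor's. The top capacitor sits in the valley, and the gripper is clear above.

**Bystanders:** the multimeter was found within about 3 mm of where it started. The detector missed the solder spool in the last picture, so for that I only have the pictures, where it stands in its original place.

**Less certain:**
- Pressing the top capacitor in pushed the chock and the second capacitor back about 1 mm. That leaves the chock at an estimated 0.084–0.085 m, above the 0.081 m needed, and I did not push it again.
- The detector's position for the chock varied by about 3 mm between pictures. I relied mainly on the arm's position and the force rise.

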